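# Refit the burner caps and small-pan trivet on a gas hob

## Task

The hob has just been washed: put each of the three black burner caps back, right way up, flat and centred on the burner of its own size, the large, the medium and the small. Only when all three caps are on, stand the iron trivet centred over the small burner with its feet on the hob plate. Leave the drinking glass standing where it is.

Things in the scene. Friction and masses are not known exactly. Their poses are not given: they have to be found in the camera images.
- cap_large: The large burner cap: plain round black enamelled disc, 66 mm across, 12 mm thick, bevelled upper edge (the straight side is 9 mm high), flat underside. Lies loose on the drying mat, right way up. Origin: centre of the underside, z up out of the bevelled face.
- cap_medium: The medium burner cap: plain round black enamelled disc, 55 mm across, 12 mm thick, bevelled upper edge (the straight side is 9 mm high), flat underside. Lies loose on the drying mat, right way up. Origin: centre of the underside, z up out of the bevelled face.
- cap_small: The small burner cap: plain round black enamelled disc, 44 mm across, 12 mm thick, bevelled upper edge (the straight side is 9 mm high), flat underside. Lies loose on the drying mat, right way up. Origin: centre of the underside, z up out of the bevelled face.
- burner_large: The large burner of the hob, fixed, without its cap: an aluminium crown 58 mm across with a flat top 24 mm above the hob plate, on a dark foot ring 78 mm across and 5 mm high. The large cap overhangs the crown by 4 mm all round. Origin: centre of the burner at the level of the hob plate (plate 8 mm above the counter), z up.
- burner_medium: The medium burner of the hob, fixed, without its cap: an aluminium crown 47 mm across with a flat top 24 mm above the hob plate, on a dark foot ring 67 mm across and 5 mm high. The medium cap overhangs the crown by 4 mm all round. Origin: centre of the burner at the level of the hob plate (plate 8 mm above the counter), z up.
- burner_small: The small burner of the hob, fixed, without its cap: an aluminium crown 36 mm across with a flat top 24 mm above the hob plate, on a dark foot ring 56 mm across and 5 mm high. The small cap overhangs the crown by 4 mm all round. Origin: centre of the burner at the level of the hob plate (plate 8 mm above the counter), z up.
- trivet: Small-pan trivet, dark cast iron, loose, standing on the mat on its feet. 56 mm high, 110 mm across. A ring (outside 52, inside 38 mm, 46 to 56 mm above the feet; grip it across the outside between the arms) with four 6 mm arms along its own +x, -x, +y, -y, ending in square 6 mm legs 52 mm from the axis. Origin: on the axis at the feet, z up.
- hob: Fixed white enamelled hob plate, 380 (x) by 340 (y) mm, its top 8 mm above the counter, left or right of the mat. Carries the three burners, about 170 mm apart, in changing order, and three black knobs, 21 mm high over the plate, along its -x edge. Origin: centre of its underside, z up.
- mat: Fixed tan cork drying mat, 360 (x) by 380 (y) mm, its top 4 mm above the counter. Caps, trivet and glass stand on it in changing order, at least 105 mm centre to centre. Low odds and ends (a brass jar lid, wooden clothes pegs) lie along its +x edge. Origin: centre of its underside, z up.
- glass: Greenish drinking glass, 64 mm across the rim, 100 mm high, standing on the mat among the parts; to be left alone. Origin: centre of its underside, z up.
Things that resemble listed ones, but are neither listed nor needed, are in the scene too. Leave any blue or pink look-alike of the cap_medium alone.

How it is judged:
By the outcome, as a careful person would: the job done as asked, in the order asked, and still so for the second after the job is handed in, with the robot touching nothing.
It also fails if it takes over 128 s, if anything falls off the work surface, if the arm or the gripper's body presses on something with over 40 N, if the wrist force passes 120 N, or if a joint passes its speed limit or range.

## Robot

A 7-joint arm with a two-finger parallel gripper is mounted at the origin on the work surface. World frame = base frame: x ahead of the robot, y to its left, z up, the work surface at z = 0. Lengths are in m, angles in rad, forces in N, time in s.
With the tool pointing down it reaches from about 0.425 to 0.875 m from the base axis. Payload 4.7 kg.
Tool frame: the origin (TCP) lies midway between the tips of the shut fingers; the grasp point (between the pads) lies 19 mm behind it; z points along the fingers, y is the line along which they close (so a half turn about z gives the same grasp; the last joint's range is limited). The gripper opens to 87 mm and grips with 3 to 60 N. Pads are 19 mm wide; open, the fingers measure 117 mm over their backs; the gripper's body (75 mm by 190 mm) begins 51 mm behind the grasp point.
Start: joints at [1.175, 0.321, -0.07, 1.45, 0.023, 1.371, -0.057], TCP at [0.259, -0.596, 0.223] pointing down, gripper open.
Joint ranges: [-2.86, 2.86], [-0.3, 2.09], [-1.38, 1.24], [0.06, 2.45], [-1.56, 4.7], [0.09, 2.05], [-2.69, 2.69]. Speed limits (rad/s): [2.57, 2.57, 3.14, 3.14, 3.14, 3.14, 3.14].

## Interface

Orientations are given as a rotation vector (axis times angle).
In Python, from bench import ctrl gives the robot as it stands. The module is installed in compiled form; this text tells all that it offers.
- The arm moves only by the shell command python3 -m handwheel 'ROWS' [FORCE]. ROWS is JSON, a list of rows, each a list of 7 numbers: the finger opening in m, from 0 to 0.087, then the shift along the tool's x, y, z in m, then the turn, a rotation vector about the tool's x, y, z in degrees. A call has 1 to 12 rows; each row shifts and turns the commanded pose from where the row before left it, along the tool's axes as they then stand; what a row does not reach is not made up. A row lasts 1/8 s, in which the tool goes at most 62.5 mm and 10.7 degrees, less where a joint would pass 70% of its speed; a pose out of reach is approached as far as the arm can. A call is refused whole if a number of a shift passes 0.0625 or a number of a turn 10.7, either way. A call with a gripper value outside its range is refused whole. The fingers move at their own pace and stop on an object; FORCE is the grip in N (left out, the last holds). Time passes only in rows, so rows that do not move let the fingers close. It gives the time, the measured TCP pose, the force, the opening and the grip force at its end, in the units of the state.
- ctrl.get_state(): the state, without advancing time (a new reading comes with each control period).
- ctrl.get_image(name): name is "scene" or "top" or "wrist"; returns (picture, depth): 384x512x3 uint8, blue, green, red; 384x512 float32, m along the optical axis (not along the pixel's ray), 0 where there is no reading.
- ctrl.camera_info(name): a dict with "intrinsics" (3x3 intrinsics, pixels), "R" (3x3) and "t" (3): a world point X has camera coordinates R X + t. Camera axes: x right, y down, z forward; pixel columns grow to the right and rows downward; lengths in m; the calibration is good to about 2 mm. A picture is of the moment at which its call begins: read the wrist's pose just before it. camera_info takes no time and is no camera call; for the wrist camera it gives the pose at the moment of the call.
- ctrl.close_job(): hands the job in; it is judged then, once.
The state is a dict: "time": time; "joint_positions": joint angles; "qd": joint speeds; "joint_torque": joint torques, N m; "position": TCP position; "tool_rot": TCP orientation; "ft_force": force on the tool from outside, world axes, zero at the start; "torque": the same for the moment, N m; "grip_width": opening from 0.0 (shut) to 1.0 (fully open); "grip_force": force on a finger pad.
Only numpy, scipy, OpenCV 4.12 (cv2) and the standard library are available. Lean on these libraries where they do the work, as an engineer would, in place of code of your own. Each camera call takes 0.05 s, during which the arm holds its last target. There are 200 camera calls.

## Working session

There is one attempt and no reset: what is moved stays moved. The work goes in short steps, Python scripts to look and compute and a shell command to move; the robot and the scene stay as the last step left them, time stands still between calls to the robot, and variables do not carry over. Pictures are saved under pics/ and viewed, at most 15 in all, crops included, and the job is handed in when it is done.

```bash
mkdir -p pics
cat > h.py <<'E'
import numpy as np, cv2
from bench import ctrl
def grab(n):
    ci=ctrl.camera_info(n); im,d=ctrl.get_image(n); return im,d,np.array(ci["intrinsics"]),np.array(ci["R"]),np.array(ci["t"])
def ray(K,R,t,u,v,z):
    o=-R.T@t; d=R.T@np.linalg.solve(K,[u,v,1.]); return o+d*(z-o[2])/d[2]
def proj(K,R,t,X):
    c=K@(R@np.asarray(X)+t); return c[:2]/c[2]
E
python3 - <<'E'
from h import *
s=ctrl.get_state(); print({k:np.round(v,3) for k,v in s.items()})
for n in("scene","top"):
    im,d,K,R,t=grab(n); cv2.imwrite(f"pics/{n}0.png",im); np.savez(f"pics/{n}0.npz",im=im,d=d,K=K,R=R,t=t); print(n,(-R.T@t).round(3),R.round(2).tolist(),K[0,0])
E
```

```text
{'time': np.float64(0.0), 'joint_positions': array([ 1.175,  0.322, -0.07 ,  1.452,  0.023,  1.371, -0.057]), 'qd': array([-0.001, -0.001, -0.002, -0.001,  0.001, -0.001,  0.001]), 'joint_torque': array([ 0.0000e+00, -4.9129e+01, -4.0400e-01, -3.1252e+01, -6.4000e-02,
        4.4000e-02,  0.0000e+00]), 'position': array([ 0.259, -0.596,  0.221]), 'tool_rot': array([-3.074e+00, -6.390e-01,  1.000e-03]), 'ft_force': array([-0.625, -0.54 ,  0.101]), 'torque': array([ 0.019,  0.018, -0.004]), 'grip_force': np.float64(0.0), 'grip_width': np.float64(1.0)}
scene [1.213 0.101 1.052] [[-0.14, 0.99, -0.0], [0.81, 0.11, -0.58], [-0.57, -0.08, -0.81]] 389.64437092653117
top [0.315 0.016 1.32 ] [[-0.02, -1.0, 0.02], [-0.99, 0.02, -0.14], [0.14, -0.02, -0.99]] 482.3954756708027
```

View pics/top0.png

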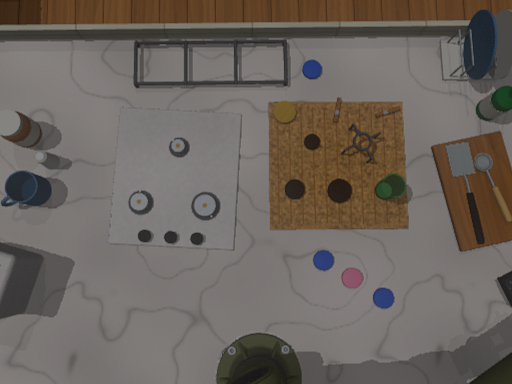

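View pics/scene0.png

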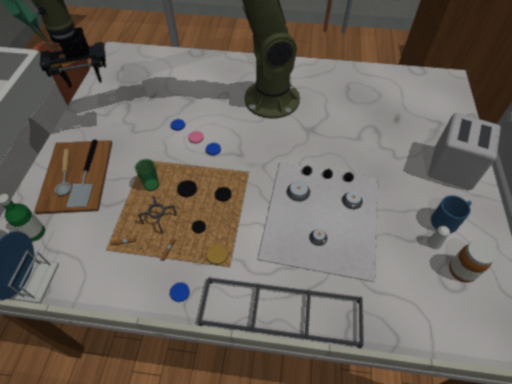

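The top view shows the mat on the right, with caps at (340,190) large, (295,188) medium and (312,142) small. The trivet is at (363,143) and the glass at (390,187). The hob has its burners at (205,206) large, (139,202) medium and (179,147) small. 

Things that could be mistaken for caps:
- **Black knobs on the hob:** (145,236), (171,237), (197,239).
- **Blue discs:** (324,260), (384,298), (312,69).
- **Pink disc:** (352,278).
- **Brass lid:** (285,112).

I'm choosing the three black discs on the cork. Next I'll measure them in both views.

```bash
cat > m.py <<'E'
from h import *
def L(n):
    z=np.load(f"pics/{n}0.npz"); return [z[k] for k in("im","d","K","R","t")]
def tri(v):
    A=[];b=[]
    for K,R,t,p in v:
        q=np.linalg.solve(K,[p[0],p[1],1]); P=np.c_[R,t]
        for r in (q[0]*P[2]-P[0],q[1]*P[2]-P[1]): A.append(r[:3]);b.append(-r[3])
    return np.linalg.lstsq(np.array(A),np.array(b),rcond=None)[0]
seeds={"top":dict(capL=(340,190),capM=(295,188),capS=(312,142)),"scene":dict(capL=(187,188),capM=(223,194),capS=(199,227))}
out={}
for n in seeds:
    im,d,K,R,t=L(n); g=im.max(2)
    for k,(u,v) in seeds[n].items():
        m=(g<60).astype(np.uint8); nl,lab,st,ce=cv2.connectedComponentsWithStats(m)
        l=lab[v,u]; out.setdefault(k,[]).append((K,R,t,ce[l]))
        c=ce[l]; w=st[l]; z=-(R@[0,0,0]+t)[2]
        print(n,k,c.round(1),w, 'ray z.014',ray(K,R,t,*c,.014).round(4))
for k,v in out.items(): print(k,tri(v).round(4))
im,d,K,R,t=L("top")
for k,p in dict(bL=(205,206),bM=(139,202),bS=(179,147),triv=(363,143),glass=(390,187)).items():
    print(k,ray(K,R,t,*p,.032).round(3), g[p[1],p[0]])
E
python3 m.py
python3 - <<'E'
import cv2,numpy as np
a=cv2.imread('pics/top0.png'); 
cv2.imwrite('pics/c1.png',cv2.resize(a[95:255,262:412],None,fx=3.6,fy=3.6,interpolation=2))
E
```

```text
top capL [339.3 190.5] [327 179  25  24 454] ray z.014 [ 0.485  -0.2304  0.014 ]
top capM [294.5 189. ] [285 180  20  19 313] ray z.014 [ 0.4911 -0.1077  0.014 ]
top capS [311.7 141.6] [304 134  16  16 192] ray z.014 [ 0.6231 -0.1593  0.014 ]
scene capL [186.5 188.4] [177 181  20  16 255] ray z.014 [ 0.4898 -0.2291  0.014 ]
scene capM [222.6 193.9] [215 187  16  15 185] ray z.014 [ 0.496  -0.1068  0.014 ]
scene capS [198.2 226.5] [192 221  14  12 133] ray z.014 [ 0.6274 -0.1587  0.014 ]
capL [ 0.4857 -0.2312  0.0081]
capM [ 0.4919 -0.1081  0.0081]
capS [ 0.6244 -0.1601  0.0087]
bL [0.447 0.135 0.032] 128
bM [0.46  0.311 0.032] 127
bS [0.609 0.205 0.032] 154
triv [ 0.613 -0.298  0.032] 150
glass [ 0.49  -0.365  0.032] 146
```

View pics/c1.png

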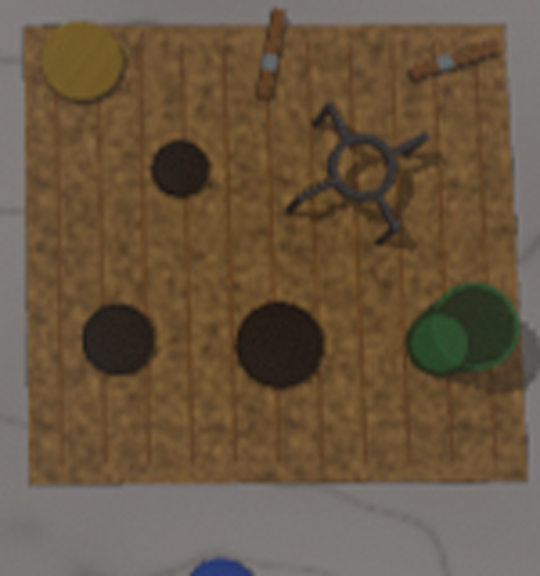

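The crop confirms the choice: three plain black discs of about 87, 72 and 58 px on the cork, so large, medium and small. The trivet ring is at crop (362,167) and the glass stands to its lower right. Next I'll go up and square the tool to the world, then over the mat.

```bash
python3 -m handwheel '[[0.087,0,0,-0.02,0,0,-9.5],[0.087,0,0,-0.02,0,0,-9.5],[0.087,0,0,-0.02,0,0,-9.5],[0.087,0,0,-0.02,0,0,-9.5],[0.087,0,0,-0.02,0,0,-9.5],[0.087,0,0,-0.02,0,0,-9.5],[0.087,0,0,-0.02,0,0,-9.5]]' && python3 -m handwheel '[[0.087,0.05,0.03,0,0,0,0],[0.087,0.05,0.03,0,0,0,0],[0.087,0.05,0.03,0,0,0,0],[0.087,0.05,0.03,0,0,0,0],[0.087,0.05,0.03,0,0,0,0],[0.087,0.05,0.03,0,0,0,0],[0.087,0.03,0.03,0,0,0,0],[0.087,0,0,0,0,0,0],[0.087,0,0,0,0,0,0]]'
python3 - <<'E'
from h import *
s=ctrl.get_state(); print(s["position"].round(4),s["tool_rot"].round(3),s["joint_positions"].round(2))
im,d,K,R,t=grab("wrist"); np.savez("pics/w1.npz",im=im,d=d,K=K,R=R,t=t); cv2.imwrite("pics/w1.png",im); print((-R.T@t).round(3),R.round(2).tolist(),K[0,0])
E
```

```text
time: 0.98
position: [0.2588, -0.596, 0.3626]
tool_rot: [-2.215, -2.226, -0.0]
ft_force: [0.1, -0.5, 0.5]
grip_width: 1.0
grip_force: 0.0
time: 2.1
position: [0.4684, -0.2671, 0.3621]
tool_rot: [-2.222, -2.22, 0.002]
ft_force: [0.0, 0.4, 0.5]
grip_width: 1.0
grip_force: 0.0
[ 0.4684 -0.2671  0.3621] [-2.222e+00 -2.220e+00  2.000e-03] [ 0.92  0.08 -0.48  1.47  0.04  1.6   0.44]
[ 0.468 -0.201  0.523] [[1.0, -0.0, -0.0], [-0.0, -0.97, 0.24], [-0.0, -0.24, -0.97]] 279.1600835926007
```

View pics/w1.png

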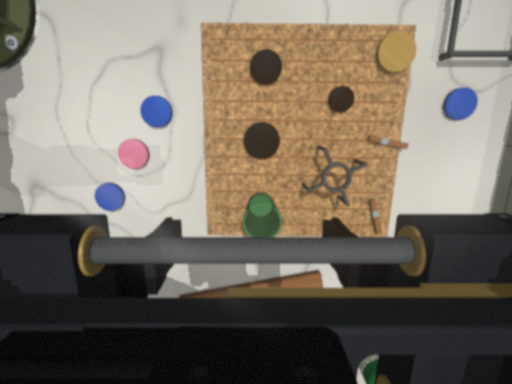

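The wrist view shows the caps at (262,141) large, (265,67) medium and (341,99) small, the trivet ring at (337,177) and the glass at (262,215). Next is a second wrist view from a shifted position.

```bash
python3 -m handwheel '[[0.087,-0.02,0.03,0.0,0,0,0],[0.087,-0.02,0.03,0.0,0,0,0],[0.087,-0.02,0.03,0.0,0,0,0],[0.087,-0.02,0.02,0,0,0,0],[0.087,0,0,0,0,0,0],[0.087,0,0,0,0,0,0]]' | head -2
cat > cap.py <<'E'
from m0 import tri; from h import *
def dark(im,seed,th=60):
    m=cv2.morphologyEx((im.max(2)<th).astype(np.uint8),cv2.MORPH_OPEN,np.ones((3,3)))
    n,lab,st,ce=cv2.connectedComponentsWithStats(m); l=lab[int(seed[1]),int(seed[0])]
    c,_=cv2.findContours((lab==l).astype(np.uint8),0,cv2.CHAIN_APPROX_NONE); c=max(c,key=len)
    return (l>0),np.array(cv2.fitEllipse(c)[0]),cv2.fitEllipse(c)[1]
E
sed -n '/^def tri/,/^    return/p' m.py | (echo "import numpy as np"; cat) > m0.py
python3 - <<'E'
from cap import *
s=ctrl.get_state(); print(s["position"].round(4))
im,d,K,R,t=grab("wrist"); np.savez("pics/w2.npz",im=im,d=d,K=K,R=R,t=t); cv2.imwrite("pics/w2.png",im)
z=np.load("pics/w1.npz"); a=[z[k] for k in("im","d","K","R","t")]
for k,p in dict(L=(262,141),M=(265,67),S=(341,99)).items():
    X=ray(*a[2:],*p,.014); q=proj(K,R,t,X)
    o1,c1,e1=dark(a[0],p); o2,c2,e2=dark(im,q); 
    print(k,o1,o2,c1.round(1),np.round(e1,1),c2.round(1),np.round(e2,1),tri([(*a[2:],c1),(K,R,t,c2)]).round(4),ray(*a[2:],*c1,.013).round(4),ray(K,R,t,*c2,.013).round(4))
    u,v=c2.astype(int); print('depth z', (R.T@(np.linalg.solve(K,[u,v,1.])*d[v,u]-t)).round(4))
E
```

```text
time: 2.9
position: [0.5781, -0.347, 0.3623]
[ 0.5781 -0.347   0.3623]
L True True [261.8 142.9] [25.9 32.8] [198.5  93.8] [34.5 37.8] [ 0.4861 -0.233   0.0237] [ 0.4855 -0.2349  0.013 ] [ 0.4853 -0.2307  0.013 ]
depth z [ 0.4849 -0.2296  0.0153]
M True True [265.3  68.2] [27.1 28.2] [198.8  15.3] [31.3 35.1] [ 0.491  -0.1096  0.0105] [ 0.4906 -0.1104  0.013 ] [ 0.4917 -0.1102  0.013 ]
depth z [ 0.491  -0.111   0.0167]
S True True [341.7 100.6] [15.9 24.5] [278.8  49.2] [22.6 26.7] [ 0.6216 -0.163   0.0213] [ 0.6238 -0.1628  0.013 ] [ 0.6226 -0.1608  0.013 ]
depth z [ 0.6211 -0.161   0.0154]
```

View pics/w2.png

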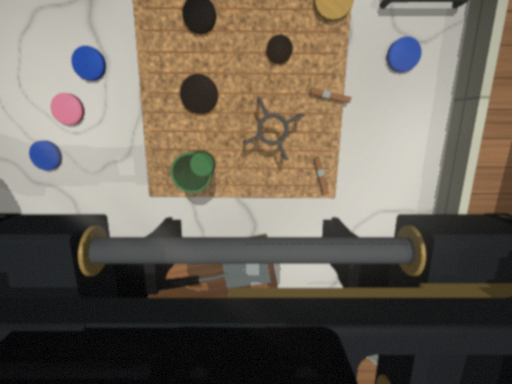

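The second view shows the caps at (199,94), (199,15) and (279,49), the trivet at (272,130) and the glass at (190,172). Depth gives cap tops at z≈0.0155. I'll refine the mask threshold.

Run:
```python
from cap import *
V={}
for n in("w1","w2","top0"):
    z=np.load(f"pics/{n}.npz"); V[n]=[z[k] for k in("im","d","K","R","t")]
for k,X in dict(L=(.485,-.2305,.013),M=(.491,-.110,.013),S=(.622,-.161,.013)).items():
    obs=[]
    for n,a in V.items():
        q=proj(*a[2:],X)
        for th in (75,) :
            o,c,e=dark(a[0],q,th)
            obs.append((*a[2:],c)); print(k,n,th,o,np.round(e,1),ray(*a[2:],*c,.012).round(4), a[0].max(2)[int(q[1]),int(q[0])])
    print(k,'tri w1w2',tri(obs[:2]).round(4),'all',tri(obs).round(4))
```

```text
L w1 75 True [33.2 34.2] [ 0.4846 -0.2306  0.012 ] 60
L w2 75 True [35.2 38.9] [ 0.4851 -0.2308  0.012 ] 46
L top0 75 True [23.2 23.9] [ 0.4851 -0.2308  0.012 ] 38
L tri w1w2 [ 0.4847 -0.2306  0.0101] all [ 0.4849 -0.2307  0.0119]
M w1 75 True [29.4 33.1] [ 0.4906 -0.108   0.012 ] 58
M w2 75 True [32.3 35.7] [ 0.4916 -0.1102  0.012 ] 39
M top0 75 True [19.1 19.8] [ 0.4918 -0.108   0.012 ] 41
M tri w1w2 [ 0.4906 -0.107   0.0035] all [ 0.4914 -0.1083  0.0086]
S w1 75 True [22.  25.2] [ 0.6219 -0.1599  0.012 ] 58
S w2 75 True [23.8 27.6] [ 0.6228 -0.1605  0.012 ] 53
S top0 75 True [15.1 15.5] [ 0.6235 -0.1598  0.012 ] 40
S tri w1w2 [ 0.6232 -0.1596  0.0078] all [ 0.6232 -0.1599  0.0097]
```

```bash
python3 -m handwheel '[[0.087,0.04,-0.03,0,0,0,0],[0.087,0.04,-0.03,0,0,0,0],[0.087,0.0363,-0.0331,0,0,0,0],[0.087,0,0,0.06,0,0,0],[0.087,0,0,0.06,0,0,0],[0.087,0,0,0.06,0,0,0],[0.087,0,0,0.06,0,0,0],[0.087,0,0,0.06,0,0,0],[0.087,0,0,0.03,0,0,0],[0.087,0,0,0.01,0,0,0],[0.087,0,0,0,0,0,0]]' 20
python3 - <<'E'
from h import *
im,d,K,R,t=grab("wrist"); cv2.imwrite("pics/w3.png",im)
E
```

```text
time: 4.32
position: [0.4861, -0.2302, 0.0234]
tool_rot: [2.221, 2.22, -0.0]
ft_force: [-0.0, 0.7, 0.1]
grip_width: 0.996
grip_force: 0.0
```

View pics/w3.png

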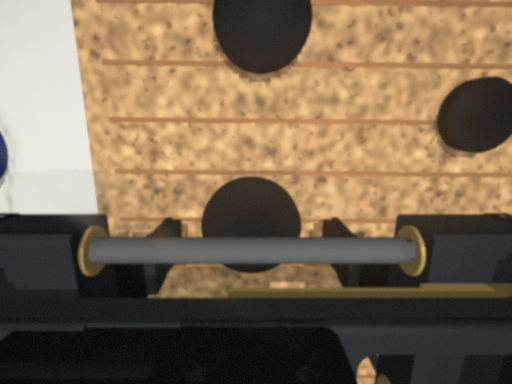

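The large cap sits at (251,222) between the fingers. I'll go down, grip and lift.

```bash
python3 -m handwheel '[[0.087,0,0,0.0165,0,0,0],[0.087,0,0,0,0,0,0],[0.06,0,0,0,0,0,0],[0.06,0,0,0,0,0,0],[0.06,0,0,0,0,0,0],[0.06,0,0,0,0,0,0],[0.06,0,0,0,0,0,0]]' 20
python3 -m handwheel '[[0.06,0,0,-0.02,0,0,0],[0.06,0,0,-0.05,0,0,0],[0.06,0,0,-0.06,0,0,0],[0.06,0,0,-0.06,0,0,0],[0.06,0,0,-0.06,0,0,0],[0.06,0.05,0,0,0,0,0],[0.06,0.06,0,0,0,0,0],[0.06,0.06,0,0,0,0,0],[0.06,0.06,0,0,0,0,0],[0.06,0.06,0,0,0,0,0],[0.06,0,0,0,0,0,0],[0.06,0,0,0,0,0,0]]'
python3 - <<'E'
from h import *
s=ctrl.get_state(); print(s["position"].round(4))
im,d,K,R,t=grab("wrist"); np.savez("pics/w4.npz",im=im,d=d,K=K,R=R,t=t); cv2.imwrite("pics/w4.png",im)
E
```

```text
time: 5.25
position: [0.4862, -0.2301, 0.0063]
tool_rot: [2.222, 2.221, -0.0]
ft_force: [0.3, -0.3, 0.8]
grip_width: 0.744
grip_force: 20.0
time: 6.75
position: [0.4858, 0.0595, 0.2556]
tool_rot: [2.221, 2.221, -0.002]
ft_force: [-0.6, -0.8, -1.8]
grip_width: 0.744
grip_force: 20.0
[0.4858 0.0595 0.2556]
```

View pics/w4.png

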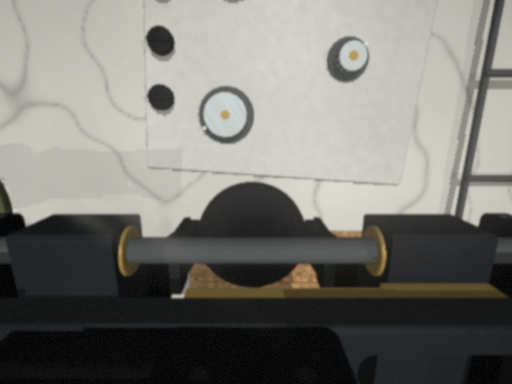

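The large cap is held. The view shows the large crown at (225,114), the small crown at (353,56), and the medium one just out of frame at the top. I'll take more wrist views for the burners.

```bash
cat > snap.py <<'E'
import sys; from h import *
n=sys.argv[1]; im,d,K,R,t=grab("wrist"); np.savez(f"pics/{n}.npz",im=im,d=d,K=K,R=R,t=t); cv2.imwrite(f"pics/{n}.png",im)
E
python3 -m handwheel '[[0.06,-0.02,0.04,-0.02,0,0,0],[0.06,-0.02,0.04,-0.02,0,0,0],[0.06,0,0,-0.02,0,0,0],[0.06,0,0,0,0,0,0],[0.06,0,0,0,0,0,0]]' | sed -n 2p; python3 snap.py w5
python3 -m handwheel '[[0.06,0.06,-0.04,0,0,0,0],[0.06,0.06,-0.04,0,0,0,0],[0.06,0,-0.04,0,0,0,0],[0.06,0,0,0,0,0,0],[0.06,0,0,0,0,0,0]]'| sed -n 2p; python3 snap.py w6
python3 -m handwheel '[[0.06,0.05,0.04,0,0,0,0],[0.06,0,0.04,0,0,0,0],[0.06,0,0,0,0,0,0],[0.06,0,0,0,0,0,0]]'| sed -n 2p; python3 snap.py w7
cat > bur.py <<'E'
from m0 import tri; from h import *
G=dict(L=(.447,.135),M=(.46,.311),S=(.609,.205))
P=dict(L=.029,M=.0235,S=.018)
def crown(a,X):
    im,d,K,R,t=a; q=proj(K,R,t,X)
    if not(8<q[0]<504 and 8<q[1]<(205 if K[0,0]<300 else 380)): return
    m=(im.max(2)>115).astype(np.uint8); 
    n,lab,st,ce=cv2.connectedComponentsWithStats(m,connectivity=4); l=lab[int(q[1]),int(q[0])]
    if l==0 or st[l,4]>6000: return
    c,_=cv2.findContours((lab==l).astype(np.uint8),0,cv2.CHAIN_APPROX_NONE); h=cv2.convexHull(max(c,key=len))
    e=cv2.fitEllipse(h); return np.array(e[0]),e[1],st[l]
E
python3 - <<'E'
from bur import *
for k,(x,y) in G.items():
    obs=[]
    for n in("top0","w4","w5","w6","w7"):
        z=np.load(f"pics/{n}.npz"); a=[z[j] for j in("im","d","K","R","t")]
        r=crown(a,(x,y,.032))
        if r is None: print(k,n,None); continue
        c,e,st=r; obs.append((*a[2:],c)); f=a[2][0,0]; D=(a[3]@np.array([x,y,.032])+a[4])[2]
        print(k,n,c.round(1),'diam mm',np.round(np.array(e)*D/f*1e3,1),ray(*a[2:],*c,.032).round(4))
    if len(obs)>1: print(k,'tri',tri(obs).round(4), 'wrist',tri(obs[1:]).round(4) if len(obs)>2 else '')
E
```

```text
position: [0.5655, 0.0194, 0.3151]
position: [0.457, 0.1232, 0.3158]
position: [0.5361, 0.1724, 0.3149]
L top0 [204.3 204.8] diam mm [53.2 55.6] [0.4498 0.137  0.032 ]
L w4 None
L w5 None
L w6 None
L w7 None
M top0 [138.5 201.2] diam mm [42.7 45. ] [0.4625 0.3128 0.032 ]
M w4 None
M w5 None
M w6 None
M w7 None
S top0 None
S w4 None
S w5 None
S w6 None
S w7 None
```

Run:
```python
import cv2,numpy as np
a=cv2.imread('pics/w6.png'); b=cv2.imread('pics/w5.png')
cv2.imwrite('pics/c2.png',np.vstack([cv2.resize(a[0:215,150:450],None,fx=2,fy=1.35),cv2.resize(b[0:215,100:400],None,fx=2,fy=1.35)]))
g=a.max(2); 
print(b[60:150:3,:].max(2)[:, 100:300:8])
```

```text
[[206 206 185 208 206 204 205 208 205 205 207 211 209 214 213 216 213 215
  215 212 215 213 210 154 208]
 [206 197  46 158 207 206 206 208 203 175 165 208 208 211 213 215 215 215
  215 212 214 211 212 209 208]
 [203 123  38  43 206 207 206 208 186  99  94 157 206 209 212 214 212 214
  215 213 215 212 211 208 206]
 [205  55  36  41 200 208 206 207 116 203 161  95 208 210 211 209 214 215
  214 214 215 214 211 208 208]
 [209  36  35  42 186 208 205 202 196 215 210 100 163 207 211 208 215 213
  213 213 215 214 212 210 211]
 [207  81  33  35 176 208 207 175 205 211 214 188 100 208 213 212 214 213
  213 212 214 211 210 212 210]
 [208 155  37  39 161 208 207 137 206 211 213 211  98 207 213 214 213 214
  212 214 215 214 211 215 208]
 [208 198  34  35 180 208 205 140 207 210 212 209  96 209 213 211 215 214
  214 215 216 212 211 211 209]
 [208 203  83  60 195 206 206 164 209 198 215 210  97 205 213 212 214 214
  215 213 214 212 209 213 213]
 [209 201 164 141 207 207 207 172 211 187 210 212  91 194 212 212 217 215
  214 211 213 211 211 211 212]
 [205 200 211 173 206 208 208 155 210 192 208 214 
[... 1350 characters left out ...]
09 209 210 213 211 216 217 215 218 219
  219 216 217 217 217 217 215]
 [210 211 209 206 207 211 211 207 211 209 211 211 210 212 214 217 217 217
  219 217 218 217 216 217 214]
 [210 208 209 207 207 210 210 207 209 211 211 211 211 213 212 217 217 218
  219 219 218 216 218 213 215]
 [209 209 162 179 188 203 205 208 211 209 211 212 213 215 215 218 218 218
  217 218 217 215 216 213 216]
 [207 211 204 207 197 164 166 159 176 183 199 208 209 216 215 217 218 216
  217 215 217 216 216 214 215]
 [206 209 211 213 213 212 210 204 200 188 190 164 177 183 186 200 209 214
  218 213 216 217 217 217 214]
 [200 209 211 211 202 200 201 187 199 210 212 208 214 213 168 188 168 179
  173 188 197 210 214 218 216]]
```

View pics/c2.png

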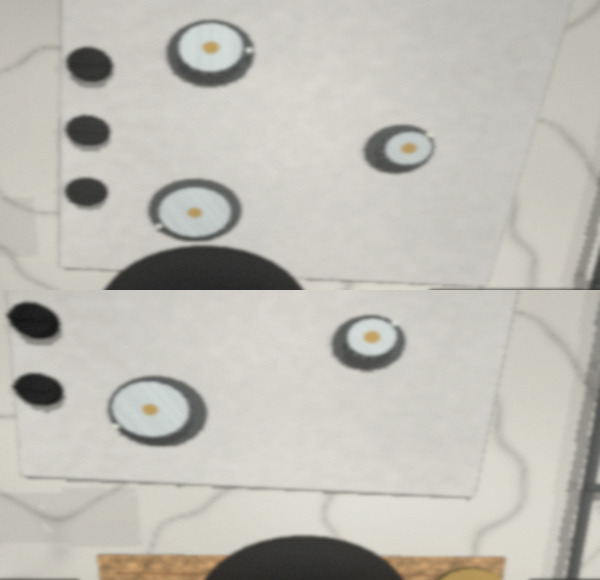

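The crop shows three bright bluish crowns with an orange centre dot inside dark rings; a white electrode bridges each ring. I'll segment by tint, with the orange dot as a check.

```bash
cat > bur.py <<'E'
from m0 import tri; from h import *
G=dict(L=(.4498,.137),M=(.4625,.3128),S=(.611,.206))
def crown(a,X,r=22):
    im,d,K,R,t=a; q=proj(K,R,t,X); s=K[0,0]*.04/((R@np.array(X)+t)[2])
    if not(s/2<q[0]<512-s/2 and s/2<q[1]<(205 if K[0,0]<300 else 380)): return
    yy,xx=np.mgrid[:384,:512]; near=np.hypot(xx-q[0],yy-q[1])<s
    I=im.astype(int); o=near&(I[...,2]-I[...,0]>25); 
    b=cv2.morphologyEx((near&(I[...,0]-I[...,2]>6)&(I.max(2)>110)).astype(np.uint8),cv2.MORPH_OPEN,np.ones((3,3)))
    n,lab,st,ce=cv2.connectedComponentsWithStats(b)
    if n<2: return None
    l=1+st[1:,4].argmax(); c,_=cv2.findContours((lab==l).astype(np.uint8),0,cv2.CHAIN_APPROX_NONE)
    e=cv2.fitEllipse(cv2.convexHull(max(c,key=len)))
    return np.array(e[0]),e[1],np.array([xx[o].mean(),yy[o].mean()])
def run(names):
  for k,(x,y) in G.items():
    ob=[];oo=[]
    for n in names:
        z=np.load(f"pics/{n}.npz"); a=[z[j] for j in("im","d","K","R","t")]
        r=crown(a,(x,y,.032))
        if r is None: continue
        c,e,o=r; ob.append((*a[2:],c)); oo.append((*a[2:],o)); D=(a[3]@np.array([x,y,.032])+a[4])[2]
        print(k,n,'diam',np.round(np.array(e)*D/a[2][0,0]*1e3,1),ray(*a[2:],*c,.032).round(4)[:2],'dot',ray(*a[2:],*o,.032).round(4)[:2])
    if len(ob)>1: print(k,'tri',tri(ob).round(4),'dot',tri(oo).round(4))
E
python3 -c "
from bur import *
run(['top0','w4','w5','w6','w7'])"
python3 -c "
from bur import *
z=np.load('pics/w5.npz'); im=z['im']; print(proj(z['K'],z['R'],z['t'],(.4498,.137,.032)))
for p in [(176,80),(190,85),(240,85),(176,88),(185,102)]: print(p,im[p[1],p[0]])
z=np.load('pics/top0.npz');im=z['im'];print(im[200,200],im[205,204],im[215,170])"
```

```text
[175.10410244  88.06740177]
(176, 80) [211 213 205]
(190, 85) [206 209 201]
(240, 85) [204 212 214]
(176, 88) [ 95 156 185]
(185, 102) [209 212 204]
[128 125 123] [ 46  92 117] [125 124 128]
```

```bash
sed -i 's/I\[...,2\]>6)/I[...,2]>0)/' bur.py; python3 -c "
from bur import *
run(['top0','w4','w5','w6','w7'])"
```

```text
L top0 diam [53.9 55.5] [0.4501 0.137 ] dot [0.45   0.1366]
L w4 diam [59.3 62.1] [0.4491 0.1378] dot [0.449 0.137]
L w5 diam [59.3 64.4] [0.4494 0.1377] dot [0.4489 0.137 ]
L w6 diam [59.9 60.5] [0.449  0.1382] dot [0.4491 0.1372]
L w7 diam [58.8 60.1] [0.4493 0.1389] dot [0.4488 0.1373]
L tri [0.4492 0.1379 0.0306] dot [0.4492 0.137  0.0327]
M top0 diam [43.3 44.8] [0.4624 0.3129] dot [0.4622 0.3128]
M w6 diam [48.5 54.3] [0.4617 0.3128] dot [0.4616 0.3124]
M w7 diam [48.8 53.3] [0.4619 0.3131] dot [0.4619 0.3128]
M tri [0.462  0.3127 0.0331] dot [0.4619 0.3126 0.0321]
S top0 diam [30.7 33.7] [0.6142 0.2097] dot [0.6138 0.2095]
S w4 diam [36.3 40.9] [0.6124 0.209 ] dot [0.6129 0.2091]
S w5 diam [37.9 42.1] [0.613  0.2094] dot [0.6131 0.2091]
S w6 diam [36.2 40.2] [0.6121 0.2096] dot [0.6126 0.2093]
S w7 diam [37.8 39.6] [0.6133 0.21  ] dot [0.6129 0.2097]
S tri [0.6137 0.2099 0.0292] dot [0.6135 0.2095 0.0303]
```

Burner tops, at z≈0.032: L (0.449, 0.1373), M (0.462, 0.3127), S (0.613, 0.2095). Next I'll place the large cap.

```bash
python3 -m handwheel '[[0.06,-0.0172,-0.0435,0,0,0,0],[0.06,-0.0172,-0.0435,0,0,0,0],[0.06,0,0,0.06,0,0,0],[0.06,0,0,0.06,0,0,0],[0.06,0,0,0.06,0,0,0],[0.06,0,0,0.06,0,0,0],[0.06,0,0,0.025,0,0,0],[0.06,0,0,0,0,0,0],[0.06,0,0,0,0,0,0]]'
```

```text
time: 9.82
position: [0.45, 0.1386, 0.0526]
tool_rot: [2.22, 2.219, 0.003]
ft_force: [-0.6, -1.3, -1.2]
grip_width: 0.746
grip_force: 20.0
```

```bash
python3 -m handwheel '[[0.06,-0.0005,-0.0008,0.012,0,0,0],[0.06,0,0,0.006,0,0,0],[0.06,0,0,0,0,0,0],[0.06,0,0,0,0,0,0]]'
```

```text
time: 10.32
position: [0.4484, 0.1376, 0.0334]
tool_rot: [2.221, 2.22, -0.0]
ft_force: [-0.2, -1.8, 4.4]
grip_width: 0.753
grip_force: 20.0
```

```bash
python3 -m handwheel '[[0.087,0,0,0,0,0,0],[0.087,0,0,0,0,0,0],[0.087,0,0,0,0,0,0],[0.087,0,0,-0.02,0,0,0],[0.087,0,0,-0.06,0,0,0],[0.087,0,0,-0.06,0,0,0],[0.087,-0.03,0,-0.06,0,0,0],[0.087,-0.05,0,-0.03,0,0,0],[0.087,-0.01,0.03,0,0,0,0],[0.087,0,0,0,0,0,0],[0.087,0,0,0,0,0,0]]'; python3 snap.py w8
python3 - <<'E'
from cap import *
z=np.load("pics/w8.npz"); a=[z[j] for j in("im","d","K","R","t")]
q=proj(*a[2:],(.449,.1373,.044)); o,c,e=dark(a[0],q,75); print(o,c,e,ray(*a[2:],*c,.040).round(4),ctrl.get_state()["position"].round(4))
u,v=c.astype(int); print('depth', (a[3].T@(np.linalg.solve(a[2],[u,v,1.])*a[1][v,u]-a[4])).round(4))
cv2.imwrite("pics/c3.png",cv2.resize(a[0][:,int(max(u-90,0)):u+180][:215],None,fx=2.5,fy=2.5))
E
```

```text
time: 11.7
position: [0.4773, 0.0509, 0.2584]
tool_rot: [-2.219, -2.221, 0.001]
ft_force: [0.4, 0.3, -0.2]
grip_width: 1.002
grip_force: 0.0
True [230.76564026 108.62373352] (49.46672439575195, 54.37289047241211) [0.4489 0.136  0.04  ] [0.4771 0.051  0.2584]
depth [0.4481 0.1367 0.0424]
```

View pics/c3.png

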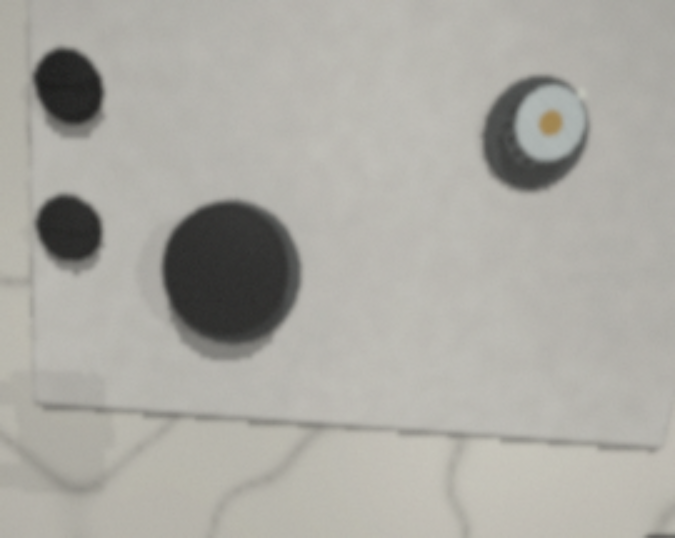

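The large cap sits flat and centred on its crown at crop (232,272), with error of about 1 mm. On to the medium cap.

```bash
python3 -m handwheel '[[0.087,-0.053,0.005,0,0,0,0],[0.087,-0.053,0.005,0,0,0,0],[0.087,-0.053,0.004,0.02,0,0,0],[0.087,0,0,0.06,0,0,0],[0.087,0,0,0.06,0,0,0],[0.087,0,0,0.06,0,0,0],[0.087,0,0,0.03,0,0,0],[0.087,0,0,0,0,0,0],[0.087,0,0,0,0,0,0]]'
```

```text
time: 12.88
position: [0.493, -0.1087, 0.0304]
tool_rot: [2.219, 2.221, 0.001]
ft_force: [0.8, 1.0, 0.1]
grip_width: 0.999
grip_force: 0.0
```

```bash
python3 -m handwheel '[[0.087,0,-0.001,0.018,0,0,0],[0.087,0,0,0.0055,0,0,0],[0.087,0,0,0,0,0,0],[0.045,0,0,0,0,0,0],[0.045,0,0,0,0,0,0],[0.045,0,0,0,0,0,0],[0.045,0,0,0,0,0,0],[0.045,0,0,0,0,0,0],[0.045,0,0,0,0,0,0]]' 20
python3 -m handwheel '[[0.045,0,0,-0.02,0,0,0],[0.045,0,0,-0.06,0,0,0],[0.045,0,0,-0.06,0,0,0],[0.045,0.06,-0.002,-0.02,0,0,0],[0.045,0.06,-0.003,0,0,0,0],[0.045,0.06,-0.005,0,0,0,0],[0.045,0.06,-0.005,0,0,0,0],[0.045,0.06,-0.005,0,0,0,0],[0.045,0.06,-0.005,0,0,0,0],[0.045,0.06,-0.005,0,0,0,0],[0.045,0,0,0,0,0,0],[0.045,0,0,0,0,0,0]]'
```

```text
time: 14.0
position: [0.4911, -0.1091, 0.0055]
tool_rot: [2.222, 2.221, 0.0]
ft_force: [-0.3, -0.3, 1.1]
grip_width: 0.619
grip_force: 20.0
time: 15.5
position: [0.4608, 0.3102, 0.1657]
tool_rot: [2.22, 2.222, -0.001]
ft_force: [0.8, -1.4, -0.5]
grip_width: 0.619
grip_force: 20.0
```

```bash
python3 -m handwheel '[[0.045,0.0017,0.0011,0.04,0,0,0],[0.045,0,0,0.06,0,0,0],[0.045,0,0,0.015,0,0,0],[0.045,0,0,0,0,0,0],[0.045,0,0,0,0,0,0]]'
```

```text
time: 16.12
position: [0.4639, 0.3126, 0.0526]
tool_rot: [2.222, 2.219, 0.006]
ft_force: [-0.5, 0.8, -1.1]
grip_width: 0.621
grip_force: 20.0
```

```bash
python3 -m handwheel '[[0.045,-0.0004,-0.0013,0.012,0,0,0],[0.045,0,0,0.006,0,0,0],[0.045,0,0,0,0,0,0],[0.045,0,0,0,0,0,0]]'
```

```text
time: 16.62
position: [0.4611, 0.3116, 0.0327]
tool_rot: [2.221, 2.221, 0.0]
ft_force: [-1.9, -2.2, 5.4]
grip_width: 0.618
grip_force: 20.0
```

```bash
python3 -m handwheel '[[0.087,0,0,0,0,0,0],[0.087,0,0,0,0,0,0],[0.087,0,0,0,0,0,0],[0.087,0,0,-0.02,0,0,0],[0.087,0,0,-0.06,0,0,0],[0.087,-0.05,0.05,-0.06,0,0,0],[0.087,-0.06,0.05,-0.06,0,0,0],[0.087,0,0,0,0,0,0],[0.087,0,0,0,0,0,0]]'|head -2; python3 snap.py w8
cat > chk.py <<'E'
import sys; from cap import *
def chk(n,X):
    z=np.load(f"pics/{n}.npz"); a=[z[j] for j in("im","d","K","R","t")]
    q=proj(*a[2:],X); o,c,e=dark(a[0],q,75); print(o,c.round(1),np.round(e,1),ray(*a[2:],*c,.040).round(4))
    u,v=c.astype(int); print('depth', (a[3].T@(np.linalg.solve(a[2],[u,v,1.])*a[1][v,u]-a[4])).round(4))
chk(sys.argv[1],eval(sys.argv[2]))
E
python3 chk.py w8 '(.462,.3127,.044)'
```

```text
time: 17.75
position: [0.5259, 0.2403, 0.1914]
True [193.9 118.1] [49.2 57.2] [0.4628 0.3122 0.04  ]
depth [0.4626 0.3123 0.0438]
```

Medium is centred within 1 mm at z 0.044. Now the small cap.

```bash
python3 -m handwheel '[[0.087,-0.05,0.0121,0,0,0,0],[0.087,-0.05,0.0121,0,0,0,0],[0.087,-0.05,0.0121,0,0,0,0],[0.087,-0.05,0.0121,0,0,0,0],[0.087,-0.05,0.0121,0,0,0,0],[0.087,-0.05,0.0121,0,0,0,0],[0.087,-0.05,0.0121,0,0,0,0],[0.087,-0.05,0.0121,0,0,0,0],[0.087,0,0,0.06,0,0,0],[0.087,0,0,0.06,0,0,0],[0.087,0,0,0.03,0,0,0],[0.087,0,0,0,0,0,0]]'; python3 -m handwheel '[[0.087,0,0,0,0,0,0]]'|sed -n 2p
```

```text
time: 19.3
position: [0.6204, -0.1577, 0.0375]
tool_rot: [-2.214, -2.22, 0.004]
ft_force: [-0.6, -0.3, -0.3]
grip_width: 1.003
grip_force: 0.0
position: [0.624, -0.159, 0.0421]
```

```bash
python3 -m handwheel '[[0.087,-0.001,-0.001,0.025,0,0,0],[0.087,0,0,0.01,0,0,0],[0.087,0,0,0,0,0,0],[0.034,0,0,0,0,0,0],[0.034,0,0,0,0,0,0],[0.034,0,0,0,0,0,0],[0.034,0,0,0,0,0,0],[0.034,0,0,0,0,0,0],[0.034,0,0,0,0,0,0],[0.034,0,0,0,0,0,0]]' 20
python3 -m handwheel '[[0.034,0,0,-0.02,0,0,0],[0.034,0,0,-0.06,0,0,0],[0.034,0,0,-0.06,0,0,0],[0.034,0.06,0,-0.02,0,0,0],[0.034,0.06,-0.002,0,0,0,0],[0.034,0.06,-0.002,0,0,0,0],[0.034,0.06,-0.002,0,0,0,0],[0.034,0.06,-0.003,0,0,0,0],[0.034,0.06,-0.001,0,0,0,0],[0.034,0.01,0,0,0,0,0],[0.034,0,0,0,0,0,0],[0.034,0,0,0,0,0,0]]'
```

```text
time: 20.68
position: [0.6221, -0.1613, 0.0058]
tool_rot: [2.222, 2.221, 0.0]
ft_force: [0.5, 0.4, -0.8]
grip_width: 0.492
grip_force: 20.0
time: 22.18
position: [0.6129, 0.2054, 0.1656]
tool_rot: [2.224, 2.217, -0.002]
ft_force: [0.8, -0.1, -0.9]
grip_width: 0.489
grip_force: 20.0
```

```bash
python3 -m handwheel '[[0.034,0.0028,0,0.05,0,0,0],[0.034,0,0,0.06,0,0,0],[0.034,0,0,0,0,0,0],[0.034,0,0,0,0,0,0],[0.034,0,0,0,0,0,0]]'
```

```text
time: 22.8
position: [0.6141, 0.2113, 0.0587]
tool_rot: [2.221, 2.218, 0.007]
ft_force: [0.1, 0.3, -0.6]
grip_width: 0.497
grip_force: 20.0
```

```bash
python3 -m handwheel '[[0.034,-0.0025,-0.0008,0.012,0,0,0],[0.034,0,0,0.01,0,0,0],[0.034,0,0,0,0,0,0],[0.034,0,0,0,0,0,0]]'
```

```text
time: 23.3
position: [0.611, 0.2083, 0.033]
tool_rot: [-2.221, -2.221, 0.001]
ft_force: [-0.0, -0.0, -1.1]
grip_width: 0.491
grip_force: 20.0
```

```bash
python3 -m handwheel '[[0.034,0,0,0,0,0,0]]'|sed -n '2p;4p';python3 -m handwheel '[[0.034,0,0.001,0,0,0,0],[0.034,0,0,0,0,0,0]]'|sed -n '2p;4p'; python3 -m handwheel '[[0.034,0,0,0.001,0,0,0],[0.034,0,0,0,0,0,0]]'|sed -n '2p;4p'
```

```text
position: [0.6111, 0.2084, 0.0332]
ft_force: [1.2, 0.8, -1.0]
position: [0.6124, 0.2083, 0.0334]
ft_force: [-0.2, -0.0, -0.6]
position: [0.6124, 0.2084, 0.0328]
ft_force: [-0.6, -0.2, 2.1]
```

```bash
python3 -m handwheel '[[0.087,0,0,0,0,0,0],[0.087,0,0,0,0,0,0],[0.087,0,0,0,0,0,0],[0.087,0,0,-0.02,0,0,0],[0.087,0,0,-0.05,0,0,0],[0.087,-0.04,-0.01,-0.06,0,0,0],[0.087,-0.04,-0.01,-0.06,0,0,0],[0.087,-0.04,-0.01,-0.03,0,0,0],[0.087,0,0,0,0,0,0],[0.087,0,0,0,0,0,0]]'|head -2; python3 snap.py w9; python3 chk.py w9 '(.613,.2095,.044)'
```

```text
time: 25.18
position: [0.5849, 0.1002, 0.2361]
True [273.5  89. ] [36.  41.8] [0.6106 0.2068 0.04  ]
depth [0.6098 0.2064 0.0433]
```

View pics/w9.png

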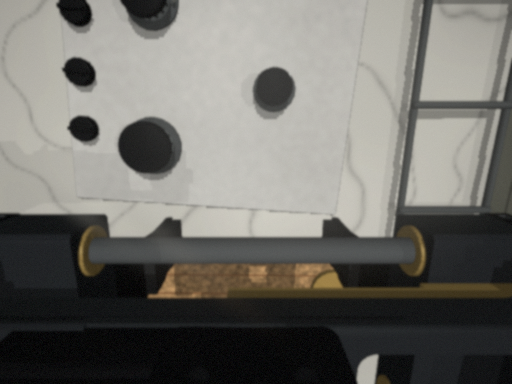

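In this view the small cap is at (273,89). The foot ring can bias the mask, so I'll look from straight above it.

```bash
python3 -m handwheel '[[0.087,0.0433,0.028,0,0,0,0],[0.087,0,0,0,0,0,0],[0.087,0,0,0,0,0,0]]'|sed -n 2p; python3 snap.py w10
python3 - <<'E'
from cap import *
z=np.load("pics/w10.npz"); a=[z[j] for j in("im","d","K","R","t")]
q=proj(*a[2:],(.613,.2095,.044)).astype(int); print(q,(-a[3].T@a[4]).round(4))
for th in(55,65,75,100):
    o,c,e=dark(a[0],q,th); print(th,o,c.round(1),np.round(e,1),ray(*a[2:],*c,.041).round(4))
cv2.imwrite("pics/c4.png",cv2.resize(a[0][q[1]-40:q[1]+40,q[0]-45:q[0]+45],None,fx=5,fy=5,interpolation=2))
im,d,K,R,t=grab("top"); np.savez("pics/top1.npz",im=im,d=d,K=K,R=R,t=t); cv2.imwrite("pics/top1.png",im)
for n,X in dict(L=(.449,.1373),M=(.462,.3127),S=(.613,.2095)).items():
  for th in(40,50,60):
    o,c,e=dark(im,proj(K,R,t,(*X,.044)),th); print(n,th,o,np.round(e,1),ray(K,R,t,*c,.041).round(4))
E
```

```text
position: [0.6122, 0.1446, 0.2345]
[253 124] [0.6115 0.2108 0.3954]
55 False [267.3 136.3] [325.9 580.8] [0.6303 0.1955 0.041 ]
65 True [252.1 124.5] [33.4 35.3] [0.6113 0.2096 0.041 ]
75 True [252.2 124.9] [34.7 38.1] [0.6115 0.2092 0.041 ]
100 True [253. 125.] [38.4 40.3] [0.6124 0.209  0.041 ]
L 40 False [441.6 620.2] [4.852e-01 4.000e-04 4.100e-02]
L 50 False [436.8 625. ] [4.893e-01 4.000e-04 4.100e-02]
L 60 True [24.1 27.5] [0.4484 0.133  0.041 ]
M 40 False [441.6 620.2] [4.852e-01 4.000e-04 4.100e-02]
M 50 False [436.8 625. ] [4.893e-01 4.000e-04 4.100e-02]
M 60 False [424.1 637.9] [0.4995 0.004  0.041 ]
S 40 False [441.6 620.2] [4.852e-01 4.000e-04 4.100e-02]
S 50 False [436.8 625. ] [4.893e-01 4.000e-04 4.100e-02]
S 60 True [18.3 28.1] [0.6086 0.2067 0.041 ]
```

View pics/c4.png

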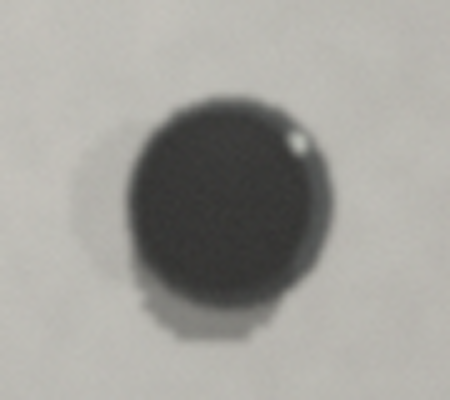

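The crop shows the cap centred at about x=220 within the ring spanning 128–332 (centre 230). The cap is therefore about 2 mm off toward −x and well placed in y. I'll regrip it and shift it 2 mm.

```bash
python3 -m handwheel '[[0.087,0.0319,0.001,0.03,0,0,0],[0.087,0.0319,0.001,0.03,0,0,0],[0.087,0,0,0.06,0,0,0],[0.087,0,0,0.05,0,0,0],[0.087,0,0,0.0205,0,0,0],[0.087,0,0,0,0,0,0],[0.087,0,0,0,0,0,0]]'|sed -n 2p;python3 -m handwheel '[[0.087,0,0,0,0,0,0]]'|sed -n 2p
```

```text
position: [0.6167, 0.2073, 0.0475]
position: [0.6165, 0.2073, 0.0473]
```

```bash
python3 -m handwheel '[[0.087,0.001,-0.002,0.0135,0,0,0],[0.087,0,0,0,0,0,0],[0.087,0,0,0,0,0,0]]'|sed -n 2p;python3 -m handwheel '[[0.087,0,0,0,0,0,0]]'|sed -n '2p;4p'
```

```text
position: [0.6129, 0.2077, 0.0312]
position: [0.6132, 0.2079, 0.0316]
ft_force: [-0.9, -0.6, 0.2]
```

```bash
python3 -m handwheel '[[0.087,0.0005,0.0013,-0.0018,0,0,0],[0.087,0,0,0,0,0,0],[0.034,0,0,0,0,0,0],[0.034,0,0,0,0,0,0],[0.034,0,0,0,0,0,0],[0.034,0,0,0,0,0,0],[0.034,0,0,0,0,0,0],[0.034,0,0,0,0,0,0]]' 10 |sed -n '2p;4p;5p'
python3 -m handwheel '[[0.034,0,0,0,0,0,0]]'|sed -n '2p;4p;5p'
```

```text
position: [0.6143, 0.2082, 0.0332]
ft_force: [0.1, -0.0, 0.1]
grip_width: 0.497
position: [0.6143, 0.2082, 0.0332]
ft_force: [0.3, -0.2, -1.1]
grip_width: 0.498
```

```bash
python3 -m handwheel '[[0.06,0,0,0,0,0,0],[0.087,0,0,0,0,0,0],[0.087,0,0,0,0,0,0],[0.087,0,0,0,0,0,0],[0.087,0,0,-0.02,0,0,0],[0.087,0,0,-0.05,0,0,0],[0.087,-0.03,0,-0.06,0,0,0],[0.087,-0.033,0,-0.06,0,0,0],[0.087,0,0,-0.01,0,0,0],[0.087,0,0,0,0,0,0],[0.087,0,0,0,0,0,0]]'|sed -n 2p; python3 snap.py w11
python3 -m handwheel '[[0.087,-0.03,-0.05,0,0,0,0],[0.087,-0.04,-0.055,0,0,0,0],[0.087,0,-0.055,0,0,0,0],[0.087,0,0,0,0,0,0],[0.087,0,0,0,0,0,0]]'|sed -n 2p; python3 snap.py w12
python3 -m handwheel '[[0.087,0.045,0,0,0,0,0],[0.087,0.06,0,0,0,0,0],[0.087,0.06,0,0,0,0,0],[0.087,0,0,0,0,0,0],[0.087,0,0,0,0,0,0]]'|sed -n 2p; python3 snap.py w13
python3 - <<'E'
from h import *
O=[]
for n,X in (("w11",(.613,.2095)),("w12",(.449,.1373)),("w13",(.462,.3127))):
    z=np.load(f"pics/{n}.npz"); a=[z[j] for j in("im","d","K","R","t")]
    q=proj(*a[2:],(*X,.036)).astype(int); print(n,q,(-a[3].T@a[4]).round(4))
    p=cv2.copyMakeBorder(a[0],50,50,50,50,cv2.BORDER_CONSTANT)
    c=cv2.resize(p[q[1]+10:q[1]+90,q[0]+10:q[0]+90],(400,400),interpolation=2); c=np.clip(c.astype(float)*1.8,0,255).astype(np.uint8); O.append(c[:,:265] if 0 else cv2.resize(c,(266,266)))
cv2.imwrite("pics/c5.png",np.hstack(O))
E
```

```text
position: [0.6133, 0.151, 0.2225]
position: [0.4614, 0.0831, 0.2244]
position: [0.4612, 0.2496, 0.2232]
w11 [252 129] [0.6127 0.2173 0.3835]
w12 [242 133] [0.4605 0.1497 0.3852]
w13 [253 126] [0.4609 0.3152 0.3844]
```

View pics/c5.png

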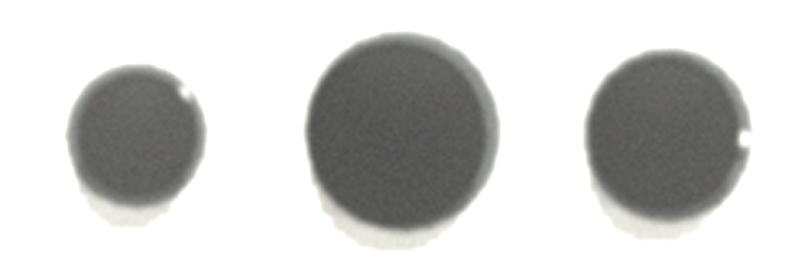

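The crops, small, large and medium, show all the caps lying flat inside their rings. I'll take numeric profiles for centring.

Run:
```python
from h import *
for n,X in (("w11",(.613,.2095)),("w12",(.449,.1373)),("w13",(.462,.3127))):
    z=np.load(f"pics/{n}.npz"); a=[z[j] for j in("im","d","K","R","t")]; g=a[0].max(2).astype(int)
    u,v=proj(*a[2:],(*X,.044)).round().astype(int); print(n,u,v)
    r=30 if n!="w11" else 24
    print(' row',g[v,u-r-4:u-10],'|',g[v,u+10:u+r+4]); print(' col',g[v-r-4:v-10,u],'|',g[v+10:v+r+6,u])
```

```text
w11 253 130
 row [178 181 180 178 178 168 141 107  86  77  65  58  56  56  56  58  55  55] | [ 55  57  56  56  58  54  56  60  71  84 107 146 174 184 186 186 187 187]
 col [190 190 189 188 180 159 124  95  79  66  62  60  59  61  61  60  60  60] | [ 54  53  55  54  55  54  55  57  64  68  79 101 119 128 130 132 133 142
 165 180]
w12 242 134
 row [172 174 171 170 161 130  84  56  49  48  47  48  49  49  46  51  50  48
  48  49  47  50  50  50] | [ 47  49  52  51  49  51  50  51  48  49  51  51  52  54  52  61  68  78
  86 101 134 169 182 186]
 col [182 168 135 102  81  69  60  55  57  55  56  56  56  57  53  52  54  53
  54  53  53  52  53  51] | [ 48  50  50  46  47  49  51  48  49  50  49  48  52  50  49  50  53  69
  94 114 126 130 128 131 143 166]
w13 254 127
 row [172 172 170 172 173 172 172 160 129  93  67  53  53  52  53  50  51  53
  53  53  53  50  48  52] | [ 56  52  54  54  55  55  53  55  55  56  74 123 169 180 157 155 174 186
 190 188 188 187 188 189]
 col [184 185 185 186 187 183 169 136 100  79  64  58  58  59  58  58  58  57
  58  59  56  56  56  54] | [ 51  51  55  54  54  52  51  54  54  56  52  56  58  64  72  92 114 126
 131 131 133 146 168 185 188 189]
```

S is centred to within 0.5 mm, L and M to within about 1.5 mm, all flat. The caps are done, so I'll go and look at the trivet.

```bash
python3 -m handwheel '[[0.087,-0.02,0,-0.05,0,0,0],[0.087,-0.02,0,-0.05,0,0,0],[0.087,-0.057,0.015,0,0,0,0],[0.087,-0.057,0.015,0,0,0,0],[0.087,-0.057,0.015,0,0,0,0],[0.087,-0.057,0.015,0,0,0,0],[0.087,-0.057,0.015,0,0,0,0],[0.087,-0.057,0.015,0,0,0,0],[0.087,-0.057,0.015,0,0,0,0],[0.087,-0.057,0.015,0,0,0,0],[0.087,-0.057,0.015,0,0,0,0],[0.087,-0.057,0.014,0,0,0,0]]'|sed -n 1,2p
python3 -m handwheel '[[0.087,0,0,0,0,0,0],[0.087,0,0,0,0,0,0]]'|sed -n 2p; python3 snap.py w14
python3 -m handwheel '[[0.087,-0.03,0.05,0,0,0,0],[0.087,0,0.05,0,0,0,0],[0.087,0,0,0,0,0,0],[0.087,0,0,0,0,0,0]]'|sed -n 2p; python3 snap.py w15
python3 -c "
import cv2,numpy as np
a=[cv2.imread(f'pics/w{i}.png')[:230] for i in(14,15)]
cv2.imwrite('pics/c6.png',np.vstack(a))"
```

```text
time: 32.6
position: [0.6089, -0.367, 0.3241]
position: [0.6093, -0.3634, 0.3238]
position: [0.7106, -0.3902, 0.3252]
```

View pics/c6.png

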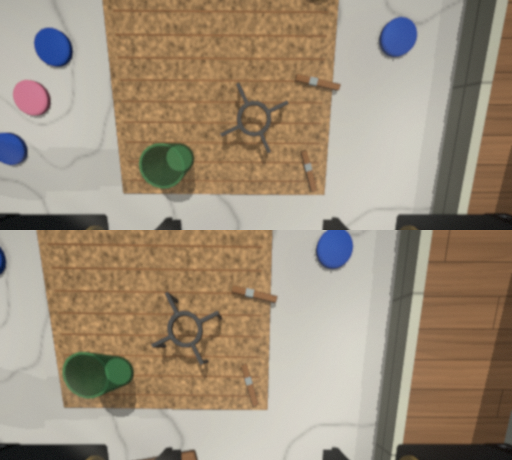

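The trivet ring is at (253,118) in the first view and (185,99) in the second. Its arm tips in the first are (240,87), (286,103), (266,152), (223,135). I'll measure centre, height and arm angle.

```bash
cat > triv.py <<'E'
from cap import *
def meas(n,q):
    z=np.load(f"pics/{n}.npz"); a=[z[j] for j in("im","d","K","R","t")]; I=a[0].astype(int)
    yy,xx=np.mgrid[:384,:512]; near=np.hypot(xx-q[0],yy-q[1])<48
    m=(near&(I.max(2)<125)&(I[...,2]-I[...,0]<22)).astype(np.uint8)
    n_,lab,st,ce=cv2.connectedComponentsWithStats(m); l=1+st[1:,4].argmax(); m=(lab==l).astype(np.uint8)
    cs,h=cv2.findContours(m,cv2.RETR_CCOMP,cv2.CHAIN_APPROX_NONE)
    ins=[c for c,hh in zip(cs,h[0]) if hh[3]>=0 and len(c)>20]; hole=max(ins,key=cv2.contourArea); e=cv2.fitEllipse(hole)
    c=np.array(e[0]); out=max([c_ for c_,hh in zip(cs,h[0]) if hh[3]<0],key=len)[:,0,:]
    P=np.array([ray(*a[2:],*p,.060)[:2] for p in out]); C=ray(*a[2:],*c,.059)[:2]
    v=P-C; r=np.hypot(*v.T); th=np.arctan2(v[:,1],v[:,0]); w=r>.036
    ang=np.degrees(np.angle(np.exp(4j*th[w]).sum()))/4
    return a,c,e[1],C,ang,r.max(),m
if __name__=="__main__":
    ob=[]
    for n,q in(("w14",(253,118)),("w15",(185,99))):
        a,c,e,C,ang,rm,m=meas(n,q); ob.append((*a[2:],c)); print(n,c.round(1),np.round(e,1),C.round(4),'ang',round(ang,1),rm.round(4))
        D=a[1]; ys,xs=np.nonzero(m); pz=[(a[3].T@(np.linalg.solve(a[2],[x,y,1.])*D[y,x]-a[4]))[2] for x,y in zip(xs,ys) if D[y,x]>0]; print('z pct',np.percentile(pz,[50,75,90]).round(4))
    print(tri(ob).round(4))
E
python3 triv.py
```

```text
w14 [253.6 118.2] [27.4 29. ] [ 0.6114 -0.2894] ang 25.3 0.0529
z pct [0.0586 0.0592 0.0596]
w15 [184.8  98.9] [27.1 29.4] [ 0.6125 -0.2896] ang 25.2 0.0544
z pct [0.0584 0.059  0.0596]
[ 0.6114 -0.2893  0.0542]
```

Trivet: centre (0.6117, −0.2894), top z≈0.0595, arms at 25.2°. I'll grip at −19.8°, between the arms.

```bash
python3 -m handwheel '[[0.087,0,0,0,0,0,9.9],[0.087,0,0,0,0,0,9.9],[0.087,0.0205,-0.0421,0,0,0,0],[0.087,0.0205,-0.0421,0,0,0,0],[0.087,0.0205,-0.0421,0,0,0,0],[0.087,0,0,0.06,0,0,0],[0.087,0,0,0.06,0,0,0],[0.087,0,0,0.06,0,0,0],[0.087,0,0,0.06,0,0,0],[0.087,0,0,0,0,0,0],[0.087,0,0,0,0,0,0],[0.087,0,0,0,0,0,0]]' 30
cat > go.py <<'E'
import sys; from h import *
from scipy.spatial.transform import Rotation as Ro
s=ctrl.get_state(); Rm=Ro.from_rotvec(s["tool_rot"]).as_matrix(); print("tool d",(Rm.T@(np.array(eval(sys.argv[1]))-s["position"])).round(4),"ydir",np.degrees(np.arctan2(Rm[1,1],Rm[0,1])).round(2), s["position"].round(4))
E
python3 go.py '(.612,-.2894,.036)'
```

```text
time: 34.95
position: [0.6144, -0.2917, 0.0886]
tool_rot: [2.566, 1.803, 0.004]
ft_force: [0.8, 0.1, 0.6]
grip_width: 1.001
grip_force: 0.0
tool d [ 0.0014 -0.0034  0.0526] ydir -19.81 [ 0.6144 -0.2917  0.0886]
```

```bash
python3 -m handwheel '[[0.087,0.0014,-0.0034,0.025,0,0,0],[0.087,0,0,0.027,0,0,0],[0.087,0,0,0,0,0,0],[0.087,0,0,0,0,0,0]]' | sed -n '2p;4p'; python3 go.py '(.612,-.2894,.036)'; python3 snap.py w16
```

```text
position: [0.6112, -0.2888, 0.0348]
ft_force: [0.3, -1.0, 0.7]
tool d [-0.0003  0.001  -0.0012] ydir -19.78 [ 0.6112 -0.2888  0.0348]
```

View pics/w16.png

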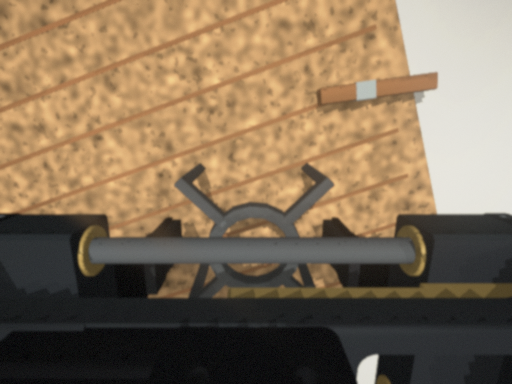

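The ring at (253,243) sits centred between the fingers, with the arms at 45° to the closing line. I'll grip, lift and carry it.

```bash
python3 -m handwheel '[[0.045,0,0,0,0,0,0],[0.045,0,0,0,0,0,0],[0.045,0,0,0,0,0,0],[0.045,0,0,0,0,0,0],[0.045,0,0,0,0,0,0],[0.045,0,0,0,0,0,0],[0.045,0,0,0,0,0,0]]' 30; python3 go.py '(.612,-.2894,.036)'
python3 -m handwheel '[[0.045,0,0,-0.02,0,0,0],[0.045,0,0,-0.05,0,0,0],[0.045,0,0,-0.05,0,0,0],[0.045,0,0,-0.05,0,0,0],[0.045,0,0,0,0,0,0]]'; python3 go.py '(.6143,.2095,.2)'
```

```text
time: 36.38
position: [0.6099, -0.2885, 0.0326]
tool_rot: [2.57, 1.807, 0.0]
ft_force: [1.0, 0.1, -0.0]
grip_width: 0.581
grip_force: 30.0
tool d [-0.0001  0.0023 -0.0034] ydir -19.78 [ 0.6099 -0.2885  0.0326]
time: 37.0
position: [0.6123, -0.2883, 0.2088]
tool_rot: [2.564, 1.803, 0.007]
ft_force: [0.4, -0.3, -2.1]
grip_width: 0.577
grip_force: 30.0
tool d [ 0.4691 -0.1665  0.0071] ydir -19.76 [ 0.6123 -0.2883  0.2088]
```

```bash
python3 -m handwheel '[[0.045,0.05,-0.0175,0,0,0,0],[0.045,0.05,-0.0175,0,0,0,0],[0.045,0.05,-0.0175,0,0,0,0],[0.045,0.05,-0.0175,0,0,0,0],[0.045,0.05,-0.0175,0,0,0,0],[0.045,0.05,-0.0175,0,0,0,0],[0.045,0.05,-0.0175,0,0,0,0],[0.045,0.05,-0.0175,0,0,0,0],[0.045,0.05,-0.0175,0,0,0,0],[0.045,0.019,-0.009,0,0,0,0],[0.045,0,0,0,0,0,0],[0.045,0,0,0,0,0,0]]'; python3 -m handwheel '[[0.045,0,0,0,0,0,0]]'|sed -n 2p; python3 go.py '(.6143,.2095,.0366)'
```

```text
time: 38.5
position: [0.612, 0.2071, 0.2018]
tool_rot: [2.571, 1.804, -0.003]
ft_force: [1.0, -0.6, -2.0]
grip_width: 0.577
grip_force: 30.0
position: [0.6124, 0.2067, 0.2021]
tool d [0.0035 0.0008 0.1655] ydir -19.97 [0.6124 0.2067 0.2021]
```

```bash
python3 -m handwheel '[[0.045,0.0035,0.0008,0.04,0,0,0],[0.045,0,0,0.05,0,0,0],[0.045,0,0,0.03,0,0,0],[0.045,0,0,0,0,0,0],[0.045,0,0,0,0,0,0],[0.045,0,0,0,0,0,0]]'|sed -n '2p;4p'; python3 go.py '(.6143,.2095,.0366)'
```

```text
position: [0.615, 0.2126, 0.0846]
ft_force: [0.4, 0.4, -1.8]
tool d [-0.0033  0.0003  0.048 ] ydir -19.81 [0.615  0.2126 0.0846]
```

```bash
python3 -m handwheel '[[0.045,-0.0025,0.0003,0.02,0,0,0],[0.045,0,0,0.015,0,0,0],[0.045,0,0,0,0,0,0],[0.045,0,0,0,0,0,0]]'|sed -n '2p;4p'; python3 go.py '(.6143,.2095,.0366)'
```

```text
position: [0.6131, 0.2101, 0.0474]
ft_force: [-0.1, -0.2, -2.2]
tool d [-0.0001  0.0013  0.0108] ydir -19.77 [0.6131 0.2101 0.0474]
```

```bash
python3 -m handwheel '[[0.045,0,0.0013,0.006,0,0,0],[0.045,0,0,0.003,0,0,0],[0.045,0,0,0,0,0,0],[0.045,0,0,0,0,0,0]]'|sed -n '2p;4p'; python3 go.py '(.6143,.2095,.0366)'
```

```text
position: [0.6144, 0.2094, 0.0386]
ft_force: [1.3, -0.5, -1.6]
tool d [ 0.     -0.0001  0.002 ] ydir -19.78 [0.6144 0.2094 0.0386]
```

```bash
python3 -m handwheel '[[0.045,0,0,0.001,0,0,0],[0.045,0,0,0,0,0,0]]'|sed -n '2p;4p'; python3 -m handwheel '[[0.045,0,0,0.001,0,0,0],[0.045,0,0,0,0,0,0]]'|sed -n '2p;4p'
```

```text
position: [0.6144, 0.2093, 0.0375]
ft_force: [0.9, 0.0, -2.6]
position: [0.6145, 0.2094, 0.0366]
ft_force: [-0.1, 0.2, -1.5]
```

```bash
python3 -m handwheel '[[0.045,0,0,0.001,0,0,0],[0.045,0,0,0,0,0,0]]'|sed -n '2p;4p'; python3 -m handwheel '[[0.045,0,0,0.0005,0,0,0],[0.045,0,0,0,0,0,0]]'|sed -n '2p;4p'
```

```text
position: [0.6145, 0.2094, 0.0365]
ft_force: [-2.5, -1.9, 5.0]
position: [0.6145, 0.2094, 0.0364]
ft_force: [-3.7, -1.9, 8.1]
```

Feet are on the plate. I'll release, retreat straight up, and look.

```bash
python3 -m handwheel '[[0.065,0,0,-0.001,0,0,0],[0.087,0,0,0,0,0,0],[0.087,0,0,0,0,0,0],[0.087,0,0,0,0,0,0],[0.087,0,0,-0.02,0,0,0],[0.087,0,0,-0.04,0,0,0],[0.087,0,0,-0.06,0,0,0],[0.087,-0.03,0,-0.06,0,0,0],[0.087,-0.035,0,-0.05,0,0,0],[0.087,0,0,0,0,0,0],[0.087,0,0,0,0,0,0]]'|sed -n 2p; python3 snap.py w17
python3 -c "
from h import *
z=np.load('pics/w17.npz'); print(proj(z['K'],z['R'],z['t'],(.613,.2095,.064)),(-z['R'].T@z['t']).round(4))
cv2.imwrite('pics/c7.png',cv2.resize(z['im'][:230],None,fx=1.5,fy=1.5))"
```

```text
position: [0.5929, 0.1503, 0.2627]
[251.15004401 126.35599972] [0.6144 0.2128 0.4237]
```

View pics/c7.png

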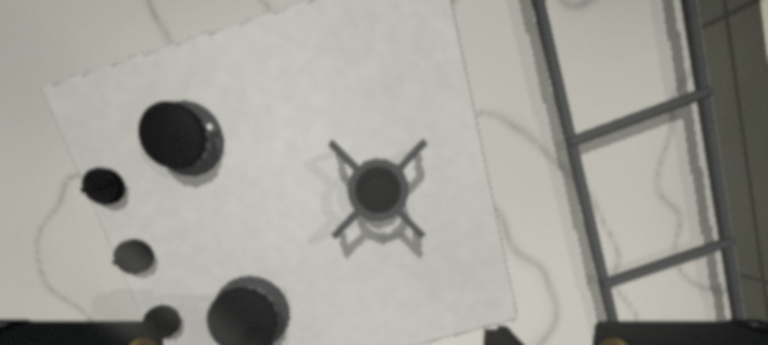

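The trivet stands at (252,126) against a predicted burner centre of (251,126), with the cap concentric in its ring. The other two caps are in place too, so I'll hand in.

```bash
python3 -c "
from bench import ctrl
print(ctrl.get_state()['time']); print(ctrl.close_job())"
```

```text
42.8
the job is handed in; nothing more can be done
None
```

All three caps are on their own burners, flat and centred within about 1.5 mm; the trivet then went over the small burner, about 1 mm off centre; I kept clear of the glass but didn't re-photograph it after the trivet was lifted; handed in at 42.8 s.

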